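# Set out the objective kit on the staging tray

### The job

Set out the objective kit on the aluminium staging tray: lay the lens tissue booklet flat on the cork pad, centred and square with the pad's long side, and stand the filter cube upright on the middle of the booklet so that its glass stays off the tray. In the row of three grey dishes, stand the clear objective case in the dish next to the cork pad, the black oil bottle in the dish at the far end from the pad, and the bare objective in the dish between them. Leave the brown dropper bottle where it stands.

Things in the scene. Friction and masses are not known exactly. Their poses are not given: they have to be found in the camera images.
- lens_tissue: booklet of lens tissue, white and blue, 56 x 81 x 9 mm (x, y, z), loose, lying flat on the desk to the left of the keyboard; origin at the centre of its underside, y along its long side, z up. Take it from above by its two long sides (across the 56 mm).
- filter_cube: black fluorescence filter cube with round glass windows, 42 x 41 x 36 mm, loose; its solid block spans -19 to 21 mm in its x, -20 to 20 mm in its y and 0 to 34 mm in z; origin at its underside, z up. It is one of four small things in a row in front of the keyboard, about 110 mm apart, in any order.
- objective_case: clear round screw case with a black base, 72 mm tall, loose, upright: base 44 mm diameter up to 12 mm, clear body 40 mm diameter above that; origin at the centre of its underside, z up. In the same row.
- objective: bare microscope objective, whitish metal with a thin green ring, standing upright, 54 mm tall, about 28 mm diameter from 10 to 35 mm above its base and narrower towards the top; it may lean up to 0.04 rad, loose; origin at the centre of its underside, z up. In the same row.
- oil_bottle: small black immersion oil bottle, 77 mm tall, loose, upright: round body 30 mm diameter up to 46 mm, slim cap 20 mm diameter above; origin at the centre of its underside, z up. In the same row.
- dropper_brown: small brown bottle with a white cap and bent white dropper, 33 x 40 x 92 mm, loose, upright, origin at its underside; not part of the kit. It stands beyond the booklet, to the left of the keyboard; leave it there.
- pad: flat cork pad, 64 x 88 x 10 mm (x, y, z), fixed at one end of the staging tray; origin at the centre of its underside, 4 mm above the desk; its top is 14 mm above the desk. y along its long side, across the tray; x along the tray towards the dishes. The tray is a fixed aluminium plate, 280 x 110 x 4 mm, on the desk at the right, at any yaw.
- pocket_near: one of three identical fixed square grey dishes on the tray, in line with the pad; 60 x 60 mm outside, 54 x 54 inside, origin at the centre of its underside, 4 mm above the desk; inner floor 7 mm, rim 15 mm above the desk; x along the row, away from the pad. The dish next to the cork pad (centres 78 mm apart, 16 mm clear gap).
- pocket_mid: one of three identical fixed square grey dishes on the tray, in line with the pad; 60 x 60 mm outside, 54 x 54 inside, origin at the centre of its underside, 4 mm above the desk; inner floor 7 mm, rim 15 mm above the desk; x along the row, away from the pad. The middle dish, 62 mm from each of its neighbours.
- pocket_far: one of three identical fixed square grey dishes on the tray, in line with the pad; 60 x 60 mm outside, 54 x 54 inside, origin at the centre of its underside, 4 mm above the desk; inner floor 7 mm, rim 15 mm above the desk; x along the row, away from the pad. The dish at the far end of the row from the cork pad.
Mind the look-alikes: they are no part of the job. Leave any pink look-alike of the filter_cube alone.

How it is judged:
At the end, for the whole second after the job is handed in: Booklet flat on the pad, within 12 mm each way and 0.2 rad; cube upright on it within 14 mm of its centre; case in the near, objective in the middle, oil bottle in the far dish, each upright on its floor within 18 mm of its centre; all released and at rest (x of lens_tissue in the frame of pad between -0.012 and 0.012 m and y of lens_tissue in the frame of pad between -0.012 and 0.012 m and z of lens_tissue in the frame of pad between 0.007 and 0.013 m and angle between the y axis of lens_tissue and the y axis of pad, either way round below 0.2 rad and angle between lens_tissue's own z axis and vertical below 0.08 rad and horizontal distance between filter_cube and lens_tissue below 0.014 m and z of filter_cube in the frame of lens_tissue between 0.006 and 0.013 m and angle between filter_cube's own z axis and vertical below 0.1 rad and horizontal distance between objective_case and pocket_near below 0.018 m and z of objective_case in the frame of pocket_near between -0.001 and 0.007 m and angle between each of objective_case, objective, oil_bottle's own z axis and vertical below 0.12 rad and horizontal distance between objective and pocket_mid below 0.018 m and z of objective in the frame of pocket_mid between -0.001 and 0.007 m and horizontal distance between oil_bottle and pocket_far below 0.018 m and z of oil_bottle in the frame of pocket_far between -0.001 and 0.007 m and linear speed of each of lens_tissue, filter_cube, objective_case, objective, oil_bottle below 0.02 m/s); the robot touches nothing.
It fails at once if the brown dropper bottle is moved more than 20 mm or knocked over (distance of dropper_brown from where it was at the start of the episode above 0.02 m or angle between dropper_brown's own z axis and vertical above 0.3 rad).
It also fails if it takes over 128 s, if anything falls off the work surface, if the arm or the gripper's body presses on something with over 40 N, if the wrist force passes 120 N, or if a joint passes its speed limit or range.

### The arm

A 6-joint arm with a two-finger parallel gripper is mounted at the origin on a cart in front of the work surface, level with it; the furniture and walls round the work are solid. World frame = base frame: x ahead of the robot, y to its left, z up, the work surface at z = 0. Lengths are in m, angles in rad, forces in N, time in s.
With the tool pointing down it reaches from about 0.35 to 0.725 m from the base axis. Payload 4.3 kg.
Tool frame: the origin (TCP) lies on the centre line of the jaws, within the pads' length; the fingertips stand 17 mm ahead of it and the grasp point (between the pads) lies 2 mm behind it; z points along the fingers, y is the line along which they close (so a half turn about z gives the same grasp; the last joint's range is limited). The gripper opens to 85 mm and grips with 20 to 120 N. Pads are 22 mm wide; open, the fingers measure 114 mm over their backs; the gripper's body (76 mm by 85 mm) begins 54 mm behind the grasp point. The pads swing forward as they close: fully open they stand 13 mm farther back than shut.
Start: joints at [1.178, 0.377, 0.081, 1.274, 0, 1.46], TCP at [0.16, 0.552, 0.21] pointing down, gripper open.
Joint ranges: [-2.72, 2.72], [-0.84, 1.66], [-1.02, 1.22], [-1.77, 2.12], [-1.37, 1.28], [-3.14, 3.14]. Speed limits (rad/s): [2.57, 2.57, 3.14, 3.14, 3.14, 3.14].

### API

Orientations are given as a unit quaternion [w, x, y, z].
In Python, from workcell import robot, optics, job gives the robot as it stands.
- The arm moves only by the tool jog_arm, never from a script. Its argument "motion" is a list of rows, each a list of 6 numbers: the shift along the tool's x, y, z in units of 60 mm (1.0 is 60 mm), then the turn, a rotation vector about the tool's x, y, z in units of 10 degrees (1.0 is 10 degrees). In form: [[dx, dy, dz, wx, wy, wz], ...]. A call has 1 to 8 rows; each row is the pose to reach, as a shift and turn from the pose commanded when the call began, along the tool's axes at that moment; what a row does not reach only later rows make up. A row lasts 1/8 s, in which the tool goes at most 62.5 mm and 10.7 degrees, less where a joint would pass 70% of its speed; a pose out of reach is approached as far as the arm can. A call with a gripper value outside its range is refused whole. "hand" is the closure, from 0 (fully open) to 1 (shut), set as the call begins (left out, the last holds). The fingers move at their own pace and stop on an object; the grip force is fixed at half the most. Time passes only in rows, so rows that repeat a pose let the fingers close. It gives the time, the measured TCP pose, the force, the opening and the grip force at its end, in the units of the state.
- robot.sense(): the state, without advancing time (a new reading comes with each control period).
- optics.capture(name): name is "side" or "top" or "wrist"; returns (picture, depth): 384x512x3 uint8, blue, green, red; 384x512 float32, m along the optical axis (not along the pixel's ray), 0 where there is no reading.
- optics.calibration(name): a dict with "mtx" (3x3 intrinsics, pixels), "dist_coeffs" ([k1, k2, p1, p2, k3] as OpenCV has them; the pictures are not rectified), "eye" and "attitude" of the camera in the world; the wrist camera has in their place "mount" (4x4, takes a point from camera to tool coordinates, whose origin is the TCP and whose axes are the flange's). Camera axes: x right, y down, z forward; pixel columns grow to the right and rows downward; lengths in m; the calibration is good to about 2 mm. A picture is of the moment at which its call begins: read the wrist's pose just before it. calibration takes no time and is no camera call.
- job.hand_in(): hands the job in; it is judged then, once.
The state is a dict: "time": time; "q": joint angles; "qvel": joint speeds; "joint_torque": joint torques, N m; "tcp_pos": TCP position; "orientation": TCP orientation; "contact_force": force on the tool from outside, world axes, zero at the start; "moment": the same for the moment, N m; "grip_width": finger opening in m; "finger_force": force on a finger pad.
Only numpy, scipy, OpenCV 4.12 (cv2) and the standard library are available. Lean on these libraries where they do the work, as an engineer would, in place of code of your own. Each camera call takes 0.05 s, during which the arm holds its last target. There are 200 camera calls.

## Working session

There is one attempt and no reset: what is moved stays moved. The work goes in short steps, Python scripts to look and compute and a tool call to move; the robot and the scene stay as the last step left them, time stands still between calls to the robot, and variables do not carry over. Pictures are saved under pics/ and viewed, at most 14 in all, crops included, and the job is handed in when it is done.

Besides the shell and the picture viewer there is one more tool, called after "Emit:" in YAML: its name, and indented under it one key for each argument. jog_arm: Moves the arm, as the interface text tells. Its arguments: {"type":"object","properties":{"motion":{"type":"array","items":{"type":"array","items":{"type":"number"}}},"hand":{"type":"number"}},"required":["motion"]}

```bash
mkdir -p pics; ls; cat > h.py <<'E'
import numpy as np, cv2
from scipy.spatial.transform import Rotation as R
from workcell import robot, optics, job
def rot(q): return R.from_quat([q[1],q[2],q[3],q[0]])
def cam(name,s=None):
    c=optics.calibration(name)
    K=np.array(c['mtx'],float);d=np.array(c['dist_coeffs'],float)
    if 'mount' in c:
        s=s or robot.sense()
        T=np.eye(4);T[:3,:3]=rot(s['orientation']).as_matrix();T[:3,3]=s['tcp_pos']
        M=T@np.array(c['mount']);return K,d,M[:3,3],M[:3,:3]
    a=np.array(c['attitude'],float)
    A=a if a.shape==(3,3) else rot(a).as_matrix()
    return K,d,np.array(c['eye'],float),A
def onplane(C,uv,z):
    K,d,e,A=C
    p=cv2.undistortPoints(np.array(uv,float).reshape(-1,1,2),K,d).reshape(-1,2)
    r=np.c_[p,np.ones(len(p))]@A.T
    return e+r*((z-e[2])/r[:,2])[:,None]
def proj(C,P):
    K,d,e,A=C
    pc=(np.array(P,float).reshape(-1,3)-e)@A
    return cv2.projectPoints(pc,np.zeros(3),np.zeros(3),K,d)[0].reshape(-1,2)
E
python3 - <<'E'
from h import *
print(robot.sense())
for n in('side','top','wrist'):
    c=optics.calibration(n);print(n,c)
    p,d=optics.capture(n);cv2.imwrite(f'pics/{n}0.png',p);np.save(f'{n}0.npy',d)
a=cv2.imread('pics/top0.png');cv2.imwrite('pics/top0b.png',cv2.resize(a,(800,600),interpolation=cv2.INTER_CUBIC))
E
```

```text
pics
{'time': 0.0, 'q': array([ 1.17769517e+00,  3.78106276e-01,  7.96457969e-02,  1.27437879e+00,
       -7.75764883e-06,  1.46051825e+00]), 'qvel': array([ 2.13883421e-03, -9.97820297e-05,  8.42304895e-04,  1.84825564e-03,
       -1.77250252e-03,  1.67900126e-04]), 'joint_torque': array([-9.94169350e-04, -4.63599944e+01,  2.69877541e+01,  2.07743305e-02,
       -3.94786302e-04,  8.78576742e-06]), 'tcp_pos': array([0.16018563, 0.5515267 , 0.20914394]), 'orientation': array([-2.50631864e-04,  1.40940626e-01,  9.90017523e-01, -9.90255961e-04]), 'contact_force': array([-0.31120393,  0.1682699 , -0.31261245]), 'moment': array([ 0.01610338, -0.01584501,  0.07351929]), 'finger_force': 0.0, 'grip_width': 0.08510806300412357}
side {'mtx': array([[384.05550291,   0.        , 254.58844535],
       [  0.        , 384.05550291, 194.48129038],
       [  0.        ,   0.        ,   1.        ]]), 'dist_coeffs': array([-0.00121911,  0.        ,  0.        ,  0.        ,  0.        ]), 'eye': array([0.02733109, 1.13941064, 0.50151034]), 'attitude': array([ 0.13349871, -0.1666748 ,  0.80038971, -0.5
[... 295 characters left out ...]
061, 1.17039714]), 'attitude': array([-0.06328309,  0.7079027 , -0.6998748 ,  0.07102302])}
wrist {'mtx': array([[343.49422555,   0.        , 255.36724643],
       [  0.        , 343.49422555, 190.91411415],
       [  0.        ,   0.        ,   1.        ]]), 'dist_coeffs': array([-0.04139997,  0.        ,  0.        ,  0.        ,  0.        ]), 'mount': array([[-5.72931011e-04, -9.46794706e-01, -3.21837626e-01,
         8.33921310e-02],
       [ 9.99999726e-01, -3.91621289e-04, -6.28099000e-04,
        -9.26475404e-05],
       [ 4.68642342e-04, -3.21837897e-01,  9.46794671e-01,
        -1.64022619e-01],
       [ 0.00000000e+00,  0.00000000e+00,  0.00000000e+00,
         1.00000000e+00]])}
```

View pics/top0b.png

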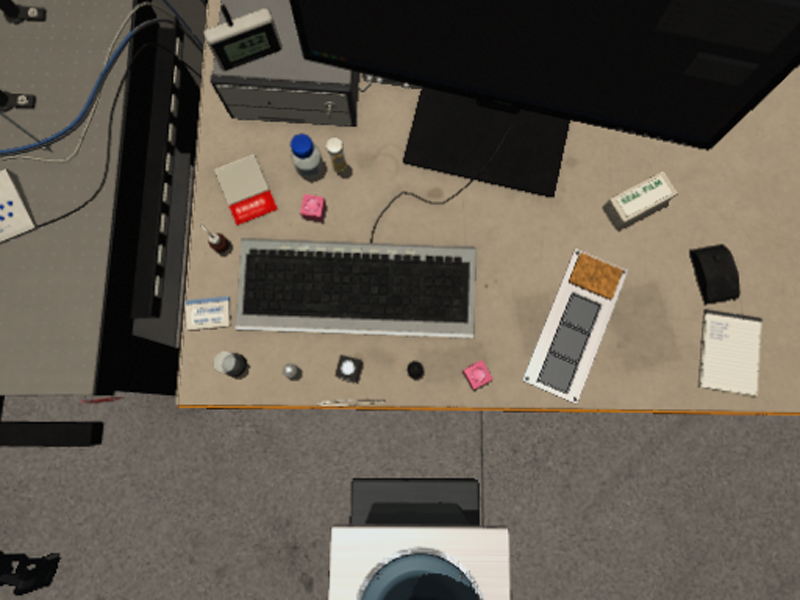

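View pics/side0.png

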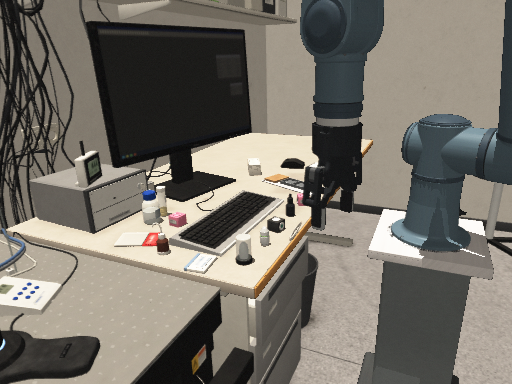

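```bash
python3 - <<'E'
from h import *
s=robot.sense();t=s['tcp_pos']
for n in('top','side','wrist'):
    C=cam(n);print(n,C[2],'\n',C[3].round(3),proj(C,[t,[0,0,0],[.4,0,0],[.4,.3,0]]).round(0).tolist())
    K,d,e,A=C
    D=np.load(f'{n}0.npy')
    for uv in ([(200,240),(40,200),(335,180),(150,236),(190,236)] if n=='top' else [(150,230),(200,263),(325,185),(285,185)] if n=='side' else [(256,190),(100,300)]):
        z=D[uv[1],uv[0]];p=cv2.undistortPoints(np.array([[uv]],float),K,d)[0,0]
        print(uv,z,(e+A@np.r_[p*z,z]).round(3))
E
```

```text
top [0.34439179 0.02851061 1.17039714] 
 [[ 0.01  -0.982  0.189]
 [-1.    -0.012 -0.01 ]
 [ 0.012 -0.189 -0.982]] [[25.0, 348.0], [268.0, 395.0], [269.0, 246.0], [167.0, 245.0]]
(200, 240) 1.1637347 [ 0.416  0.204 -0.003]
(40, 200) 1.1098835 [0.518 0.639 0.067]
(335, 180) 1.1986532 [ 0.6   -0.197  0.001]
(150, 236) 1.104546 [0.422 0.334 0.057]
(190, 236) 1.1220638 [0.424 0.226 0.041]
side [0.02733109 1.13941064 0.50151034] 
 [[-0.909 -0.117  0.4  ]
 [-0.416  0.317 -0.852]
 [-0.027 -0.941 -0.337]] [[332.0, 238.0], [429.0, 233.0], [299.0, 215.0], [264.0, 255.0]]
(150, 230) 1.2061071 [ 0.796  0.284 -0.001]
(200, 263) 0.9848349 [0.528 0.414 0.008]
(325, 185) 0.60185826 [0.17  0.576 0.31 ]
(285, 185) 1.5838927 [ 0.552 -0.275  0.001]
wrist [0.08023585 0.5751061  0.37339893] 
 [[ 0.28   0.909  0.308]
 [ 0.96  -0.264 -0.092]
 [-0.002  0.322 -0.947]] [[256.0, 240.0], [-213.0, 157.0], [-43.0, 399.0], [132.0, 363.0]]
(256, 190) 1.1651164 [ 0.437  0.471 -0.731]
(100, 300) 0.12174299 [0.138 0.5   0.271]
```

View pics/wrist0.png

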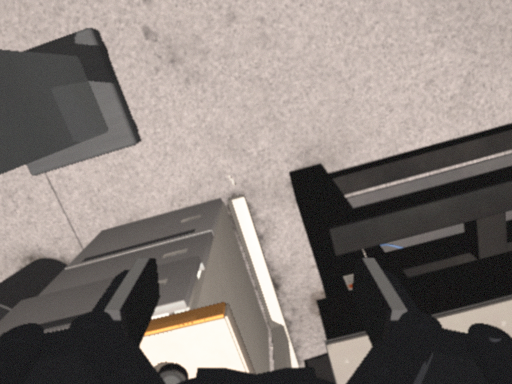

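Emit:
jog_arm:
  motion:
    - [0,0,-1,0,0,0]
    - [-4.83,-4.67,-1.5,0,0,-1.62]
    - [-4.83,-4.67,-1.5,0,0,-1.62]
    - [-4.83,-4.67,-1.5,0,0,-1.62]
    - [-4.83,-4.67,-1.5,0,0,-1.62]
    - [-4.83,-4.67,-1.5,0,0,-1.62]
    - [-4.83,-4.67,-1.5,0,0,-1.62]
    - [-4.83,-4.67,-1.5,0,0,-1.62]

```text
time: 1.15
tcp_pos: [0.3614, 0.1998, 0.3002]
orientation: [0.0, 0.002, 1.0, -0.0]
contact_force: [-0.7, -0.0, 0.7]
grip_width: 0.0854
finger_force: 0.0
```

Emit:
jog_arm:
  motion:
    - [0,0,0,0,0,0]
    - [0,0,0,0,0,0]
    - [0,0,0,0,0,0]

```text
time: 1.52
tcp_pos: [0.3599, 0.2031, 0.2999]
orientation: [-0.0, -0.001, 1.0, 0.0]
contact_force: [0.1, -0.0, 0.8]
grip_width: 0.0855
finger_force: 0.0
```

```bash
python3 - <<'E'
from h import *
s=robot.sense();print(s['tcp_pos'],s['orientation'],s['time'],s['q'])
p,d=optics.capture('wrist');cv2.imwrite('pics/wrist1.png',p);np.save('wrist1.npy',d)
import pickle;pickle.dump(s,open('s1.pkl','wb'))
cv2.imwrite('pics/w1b.png',cv2.resize(p,(800,600),interpolation=cv2.INTER_CUBIC))
E
```

```text
[0.35994686 0.20305426 0.2999368 ] [-2.39935032e-04 -8.89253368e-04  9.99999573e-01  8.10732202e-05] 1.525 [ 3.59587490e-01  3.69549001e-02 -1.17900178e-01  1.41633365e+00
  3.20287644e-04  3.57808920e-01]
```

View pics/w1b.png

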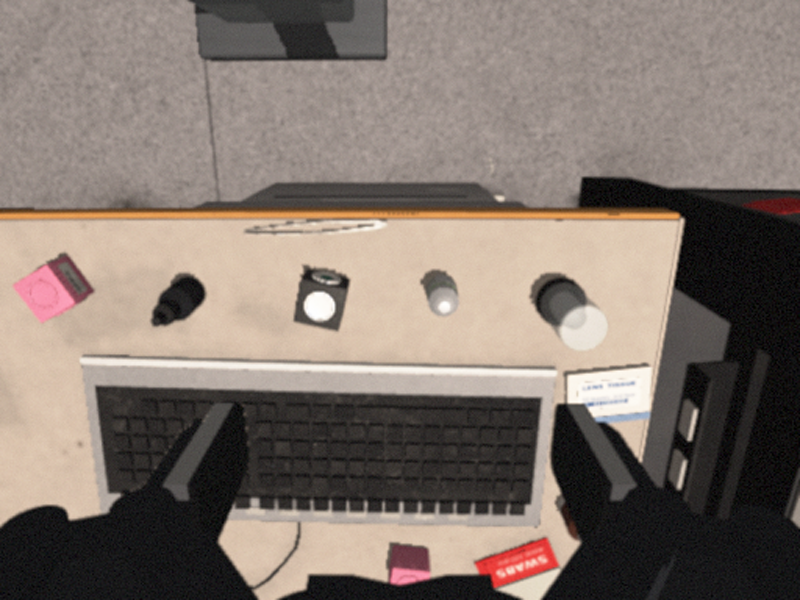

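```bash
cat > m.py <<'E'
from h import *
def cloud(C,D):
    K,d,e,A=C
    v,u=np.nonzero(D>0.05)
    z=D[v,u].astype(float)
    p=cv2.undistortPoints(np.c_[u,v].astype(float).reshape(-1,1,2),K,d).reshape(-1,2)
    P=e+(np.c_[p,np.ones(len(p))]*z[:,None])@A.T
    return P,u,v
def rect(P2):
    (c,wh,a)=cv2.minAreaRect((P2*1000).astype(np.float32)); return np.round(c,1),np.round(wh,1),round(a,1)
def circ(P2):
    c,r=cv2.minEnclosingCircle((P2*1000).astype(np.float32)); return np.round(c,1),round(r,1),(P2.mean(0)*1000).round(1)
E
python3 - <<'E'
from m import *
import pickle
s=pickle.load(open('s1.pkl','rb'))
C=cam('wrist',s);im=cv2.imread('pics/wrist1.png');D=np.load('wrist1.npy')
P,u,v=cloud(C,D)
desk=P[(abs(P[:,0]-.36)<.02)&(abs(P[:,1]-.2)<.15)];print('deskz',np.median(desk[:,2]))
for n,x,y in(('oil',117,189),('cube',206,192),('obj',282,189),('case',366,200),('book',389,251)):
    g=onplane(C,[(x,y)],.02)[0]
    m=(np.hypot(P[:,0]-g[0],P[:,1]-g[1])<.055)&(P[:,2]>.006)&(v<270)
    Q=P[m];zt=np.percentile(Q[:,2],98);print(n,g.round(3),len(Q),'ztop',zt.round(4))
    for lo,hi in((.006,.014),(.014,.03),(.03,.04),(zt-.004,zt+.004)):
        q=Q[(Q[:,2]>lo)&(Q[:,2]<hi)]
        if len(q)>8: print('  ',round(lo,3),len(q),circ(q[:,:2]),rect(q[:,:2]))
# top tray
C=cam('top');im=cv2.imread('pics/top0.png');hsv=cv2.cvtColor(im,cv2.COLOR_BGR2HSV)
r=np.zeros(im.shape[:2],np.uint8);r[155:262,330:405]=1
for n,m,z in(('cork',(hsv[...,0]<22)&(hsv[...,1]>130)&(hsv[...,2]>90),.014),('white',(hsv[...,1]<30)&(hsv[...,2]>190),.004),('dish',(hsv[...,2]<125)&(hsv[...,1]<60),.015)):
    m=(m&(r>0)).astype(np.uint8)
    k,L,st,ce=cv2.connectedComponentsWithStats(m)
    for i in range(1,k):
        if st[i,4]>80:
            vv,uu=np.nonzero(L==i);print(n,st[i],ce[i].round(1),rect(onplane(C,np.c_[uu,vv],z)[:,:2]))
w=cv2.imread('pics/wrist1.png');a=cv2.resize(w[150:240,0:430],None,fx=1.85,fy=1.85,interpolation=cv2.INTER_CUBIC)
t=cv2.resize(im[150:265,320:410],None,fx=3,fy=3,interpolation=cv2.INTER_CUBIC)
o=np.zeros((a.shape[0]+t.shape[0],800,3),np.uint8);o[:a.shape[0],:a.shape[1]]=a;o[a.shape[0]:,:t.shape[1]]=t
cv2.imwrite('pics/crop1.png',o)
E
```

```text
deskz 0.3845650403411329
oil [0.425 0.013 0.02 ] 709 ztop 0.0764
   0.006 52 (array([424.1,  15.4]), 14.0, array([420.2,  22.9])) (array([420. ,  19.7]), array([28. , 11.8]), 44.1)
   0.014 123 (array([423.9,  15. ]), 14.6, array([418.7,  21.4])) (array([420. ,  19.4]), array([29.2, 11.8]), 41.8)
   0.03 178 (array([426.2,  12.7]), 15.1, array([421.8,  18.4])) (array([424.1,  14.9]), array([29.2, 23.8]), 43.0)
   0.072 44 (array([427.1,  11.9]), 4.5, array([426.6,  12.7])) (array([427. ,  12.3]), array([8. , 8.2]), 3.5)
cube [0.429 0.136 0.02 ] 1045 ztop 0.0361
   0.006 54 (array([422.2, 136.9]), 23.5, array([410.1, 142.2])) (array([414.8, 144.7]), array([47.1, 21.6]), 43.4)
   0.014 128 (array([425.6, 135.9]), 25.8, array([409.8, 140.4])) (array([417.9, 146. ]), array([51.6, 25.5]), 37.3)
   0.03 863 (array([428.4, 134.9]), 27.2, array([427.1, 135.5])) (array([428. , 135.2]), array([40.1, 40.3]), 77.1)
   0.032 836 (array([428.1, 135. ]), 27.0, array([427.4, 135.4])) (array([428.1, 135.2]), array([39.9, 40.2]), 76.8)
obj [0.424 0.239 0.02 ] 450 ztop 0.0545
   0.006 26 (array([415.7,
[... 816 characters left out ...]
 44.9)
   0.069 751 (array([433.6, 348. ]), 20.2, array([433. , 347.5])) (array([433.2, 348.3]), array([39.6, 38.5]), 88.1)
book [0.52  0.399 0.02 ] 1608 ztop 0.0116
   0.006 1607 (array([527.4, 394.6]), 54.0, array([526.6, 405.1])) (array([528.8, 394.9]), array([ 58.2, 101.9]), 0.8)
   0.008 1312 (array([527.5, 394.5]), 54.0, array([527.5, 404.8])) (array([528.9, 394.9]), array([ 57.9, 102. ]), 0.7)
cork [365 162  34  29 584] [380.9 176.2] (array([ 610.9, -332.4]), array([86.6, 62.2]), 66.6)
white [ 335  160   65   98 1242] [364.3 215. ] (array([ 516.5, -292.8]), array([107.2, 275.2]), 67.0)
dish [ 344  187   41   65 1280] [363.9 219.1] (array([ 482.3, -277.1]), array([ 61.4, 184.7]), 67.5)
```

View pics/crop1.png

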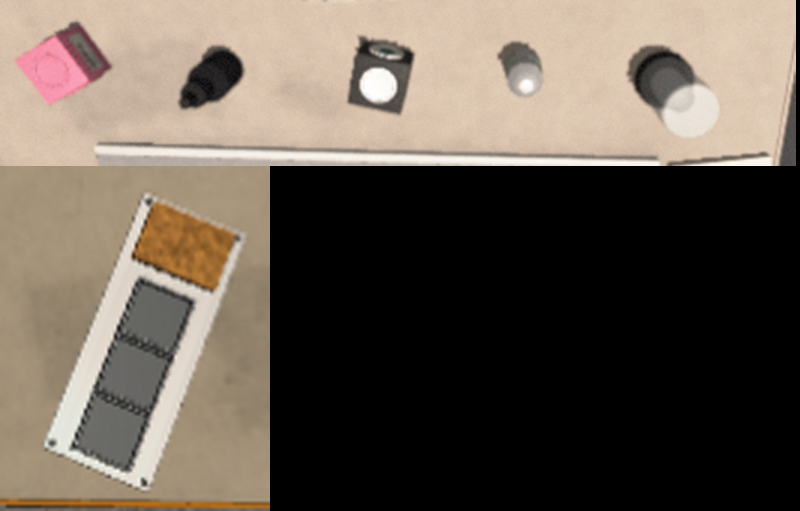

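Emit:
jog_arm:
  motion:
    - [-1.17,-8.2,0,0,0,0]
    - [-1.17,-8.2,0,0,0,0]
    - [-1.17,-8.2,0,0,0,0]
    - [-1.17,-8.2,0,0,0,0]
    - [-1.17,-8.2,0,0,0,0]
    - [-1.17,-8.2,0,0,0,0]
    - [-1.17,-8.2,0,0,0,0]
    - [-1.17,-8.2,0,0,0,0]

```text
time: 2.58
tcp_pos: [0.4313, -0.2911, 0.3]
orientation: [0.0, -0.001, 1.0, 0.0]
contact_force: [0.9, 0.1, 0.2]
grip_width: 0.0853
finger_force: 0.0
```

Emit:
jog_arm:
  motion:
    - [0,0,0,0,0,0]
    - [0,0,0,0,0,0]
    - [0,0,0,0,0,0]
    - [0,0,0,0,0,0]

```text
time: 3.08
tcp_pos: [0.4309, -0.2884, 0.3006]
orientation: [0.0, -0.001, 1.0, -0.0]
contact_force: [-0.1, -0.5, -0.6]
grip_width: 0.0855
finger_force: 0.0
```

```bash
python3 - <<'E'
from m import *
s=robot.sense();print(s['tcp_pos'],s['orientation'],s['time'])
C=cam('wrist',s);im,D=optics.capture('wrist');cv2.imwrite('pics/wrist2.png',im);np.save('wrist2.npy',D)
hsv=cv2.cvtColor(im,cv2.COLOR_BGR2HSV)
g0=np.array([.516,-.293])
V,U=np.mgrid[0:384,0:512]
W=onplane(C,np.c_[U.ravel(),V.ravel()],.01)[:,:2].reshape(384,512,2)
roi=(np.linalg.norm(W-g0,axis=2)<.17)
for n,m,z in(('cork',(hsv[...,0]<22)&(hsv[...,1]>130)&(hsv[...,2]>90),.014),('white',(hsv[...,1]<30)&(hsv[...,2]>185),.004),('dish',(hsv[...,2]<140)&(hsv[...,1]<60),.015)):
    k,L,st,ce=cv2.connectedComponentsWithStats((m&roi).astype(np.uint8))
    for i in range(1,k):
        if st[i,4]>300:
            vv,uu=np.nonzero(L==i);print(n,st[i],ce[i].round(1),rect(onplane(C,np.c_[uu,vv],z)[:,:2]))
P,u,v=cloud(C,D)
ok=np.linalg.norm(P[:,:2]-g0,axis=1)<.2
for lo,hi in((-.003,.0015),(.012,.018)):
    q=P[ok&(P[:,2]>lo)&(P[:,2]<hi)];print(lo,len(q),np.median(q[:,2]).round(4),rect(q[:,:2]))
# monitor clearance, from top
P,u,v=cloud(cam('top'),np.load('top0.npy'))
q=P[(P[:,2]>.12)&(P[:,0]>.3)];d=np.hypot(q[:,0]-.611,q[:,1]+.332);i=d.argsort()[:3];print('obst',q[i].round(3),d[i].round(3))
# booklet color from wrist1
import pickle
C=cam('wrist',pickle.load(open('s1.pkl','rb')));w=cv2.imread('pics/wrist1.png');hs=cv2.cvtColor(w,cv2.COLOR_BGR2HSV)
print(w[238,372],w[245,385],w[265,395],w[232,300],w[215,430],w[240,357])
cv2.imwrite('pics/w2b.png',im)
E
```

```text
[ 0.43090118 -0.28839653  0.30057641] [ 2.68020681e-04 -9.83311937e-04  9.99999475e-01 -1.08631937e-04] 3.075
cork [ 192  234   66   52 1973] [224.3 259.9] (array([ 610.3, -334.1]), array([84.3, 62.4]), 67.0)
white [ 186  105  144  184 5068] [259.3 185.8] (array([ 517.5, -294.2]), array([109.5, 277.9]), 66.8)
dish [215  74  75   6 321] [251.9  77. ] (array([ 349.7, -292.9]), array([ 6. , 92.5]), 0.1)
dish [ 169   86  141  156 8517] [245.  150.4] (array([ 452.9, -331.8]), array([178. , 196.3]), 66.9)
-0.003 37170 -0.0 (array([ 534.9, -294.4]), array([397.2, 361. ]), 89.8)
0.012 3513 0.0141 (array([ 536.5, -215.6]), array([234.3, 310.7]), 62.8)
obst [[ 0.82  -0.377  0.212]
 [ 0.817 -0.388  0.177]
 [ 0.817 -0.389  0.201]] [0.213 0.214 0.214]
[119 130 140] [235 239 246] [188 184 185] [158 178 200] [79 78 84] [176 194 216]
```

View pics/w2b.png

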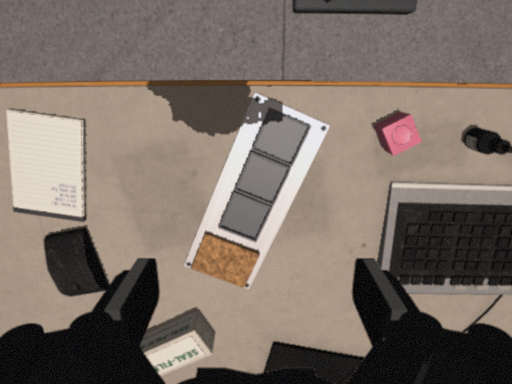

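Emit:
jog_arm:
  motion:
    - [-1,8,0,0,0,0]
    - [-1,8,0,0,0,0]
    - [-1,8,0,0,0,0]
    - [-1,8,0,0,0,0]
    - [-1,8,0,0,0,0]
    - [-1,8,0,0,0,0]
    - [-1,8,0,0,0,0]
    - [-1,8,0,0,0,0]

```text
time: 4.12
tcp_pos: [0.4902, 0.1932, 0.3004]
orientation: [0.0, -0.001, 1.0, 0.0]
contact_force: [-0.1, -0.8, -0.8]
grip_width: 0.0855
finger_force: 0.0
```

Emit:
jog_arm:
  motion:
    - [-0.63,4.3,0.83,0,0,8.4]
    - [-0.63,4.3,0.83,0,0,8.4]
    - [-0.63,4.3,0.83,0,0,8.4]
    - [-0.63,4.3,0.83,0,0,8.4]
    - [-0.63,4.3,0.83,0,0,8.4]
    - [-0.63,4.3,0.83,0,0,8.4]
    - [-0.63,4.3,0.83,0,0,8.4]
    - [-0.63,4.3,0.83,0,0,8.4]

```text
time: 5.12
tcp_pos: [0.5279, 0.4488, 0.2504]
orientation: [-0.0, 0.671, 0.742, 0.0]
contact_force: [-0.5, -0.7, 0.1]
grip_width: 0.0852
finger_force: 0.0
```

Emit:
jog_arm:
  motion:
    - [0,0,0,0,0,0.6]
    - [0,0,0,0,0,0.6]
    - [0,0,0,0,0,0.6]
    - [0,0,0,0,0,0.6]

```text
time: 5.62
tcp_pos: [0.5285, 0.4483, 0.2504]
orientation: [-0.0, 0.707, 0.707, 0.0]
contact_force: [-0.3, -0.0, -0.1]
grip_width: 0.0856
finger_force: 0.0
```

```bash
python3 - <<'E'
from m import *
s=robot.sense();print(s['tcp_pos'],s['orientation'],s['time'],s['q'].round(2))
C=cam('wrist',s);im,D=optics.capture('wrist');cv2.imwrite('pics/wrist3.png',im);np.save('wrist3.npy',D)
P,u,v=cloud(C,D)
g0=np.array([.528,.405])
q=P[(abs(P[:,0]-.528)<.05)&(P[:,1]>.35)&(P[:,1]<.46)&(P[:,2]>.006)&(P[:,2]<.013)]
print(len(q),rect(q[:,:2]),np.median(q[:,2]))
m=(np.linalg.norm(P[:,:2]-g0,axis=1)<.16)&(P[:,2]>.03)&(P[:,2]<.12)
print('tall near',P[m].min(0),P[m].max(0))
Pt,_,_=cloud(cam('top'),np.load('top0.npy'))
for n,a in(('drop',(.55,.75,.33,.45)),('box',(.63,.76,-.5,-.3))):
    q=Pt[(Pt[:,0]>a[0])&(Pt[:,0]<a[1])&(Pt[:,1]>a[2])&(Pt[:,1]<a[3])&(Pt[:,2]>.02)];print(n,len(q),q.min(0).round(3),q.max(0).round(3))
E
```

```text
[0.52845044 0.44833194 0.25040523] [-7.77695374e-06  7.06776779e-01  7.07436624e-01  8.06269867e-05] 5.625 [0.61 0.66 0.65 1.56 0.   2.18]
2932 (array([535.3, 399.2]), array([70.8, 99. ]), 0.7) 0.008475620950167434
tall near [0.41480848 0.28384189 0.03000006] [0.68141717 0.40530456 0.09262199]
drop 286 [0.555 0.33  0.02 ] [0.679 0.405 0.095]
box 485 [ 0.634 -0.474  0.02 ] [ 0.76  -0.305  0.056]
```

View pics/wrist3.png

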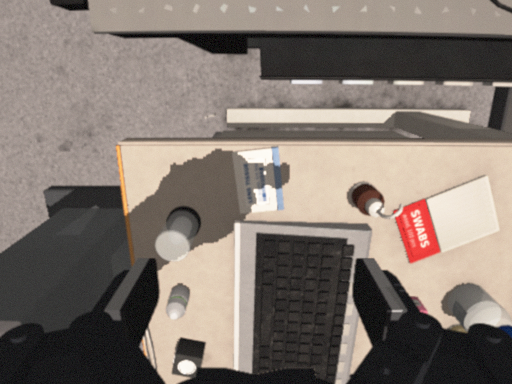

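```bash
python3 - <<'E'
from m import *
s=robot.sense();C=cam('wrist',s)
print((onplane(C,[(235,150),(277,147),(284,211),(240,214)],.009)*1000).round(1))
im=cv2.imread('pics/wrist3.png');D=np.load('wrist3.npy')
P,u,v=cloud(C,D);z=np.zeros(D.shape);z[v,u]=P[:,2]
m=(z>.006)&(z<.013);m[:140]=0;m[217:]=0;m[:,:225]=0;m[:,292:]=0
k,L,st,ce=cv2.connectedComponentsWithStats(m.astype(np.uint8),connectivity=4)
i=1+st[1:,4].argmax();print(st[i],ce[i]);vv,uu=np.nonzero(L==i);print(rect(onplane(C,np.c_[uu,vv],.009)[:,:2]))
for r in (155,170,185,200): 
    c=np.nonzero(L[r]==i)[0];print(r,c.min(),c.max(),(onplane(C,[(c.min(),r),(c.max(),r)],.009)[:,:2]*1000).round(1).tolist())
for c0 in(245,258,272):
    r=np.nonzero(L[:,c0]==i)[0];print(c0,r.min(),r.max(),(onplane(C,[(c0,r.min()),(c0,r.max())],.009)[:,:2]*1000).round(1).tolist())
Pt,_,_=cloud(cam('top'),np.load('top0.npy'))
E
python3 - <<'E'
import cv2
im=cv2.imread('pics/wrist3.png');cv2.imwrite('pics/c3.png',cv2.resize(im[135:265,220:420],None,fx=4,fy=4,interpolation=cv2.INTER_CUBIC))
E
```

```text
[[503.4 445.    9. ]
 [553.7 448.6   9. ]
 [564.3 366.1   9. ]
 [508.2 362.    9. ]]
[ 232  147   52   66 2831] [258.30271989 179.42034617]
(array([531.5, 406.2]), array([56.3, 80.9]), 6.4)
155 232 278 [[499.7, 438.8], [555.1, 438.9]]
170 234 280 [[501.7, 420.1], [557.9, 420.2]]
185 236 281 [[503.8, 400.9], [559.6, 400.9]]
200 239 283 [[507.2, 381.0], [562.6, 381.1]]
245 151 212 [[515.4, 443.7], [514.6, 364.8]]
258 149 210 [[531.0, 446.2], [531.2, 367.5]]
272 147 209 [[547.7, 448.6], [549.0, 368.9]]
```

View pics/c3.png

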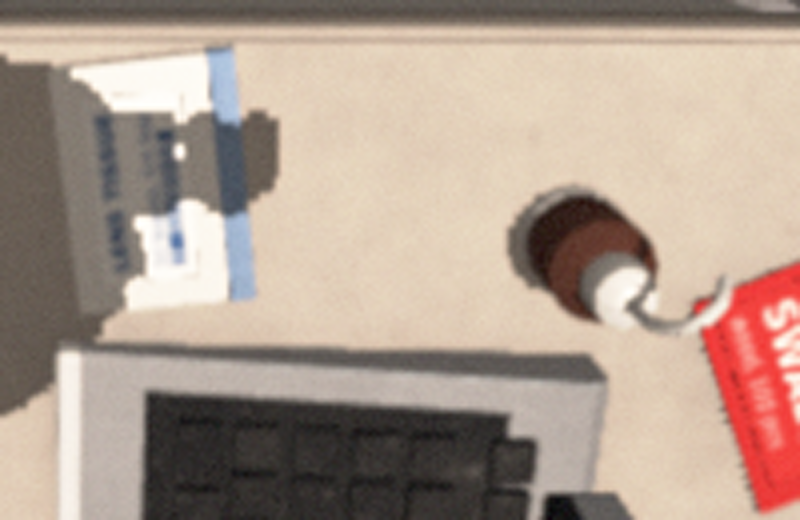

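Emit:
jog_arm:
  motion:
    - [-0.7,0.05,0,0,0,-0.64]
    - [-0.7,0.05,1,0,0,-0.64]
    - [-0.7,0.05,2,0,0,-0.64]
    - [-0.7,0.05,2.83,0,0,-0.64]
    - [-0.7,0.05,2.83,0,0,-0.64]
    - [-0.7,0.05,2.83,0,0,-0.64]
    - [-0.7,0.05,2.83,0,0,-0.64]
    - [-0.7,0.05,2.83,0,0,-0.64]
  hand: 0.22

```text
time: 6.68
tcp_pos: [0.5332, 0.4073, 0.083]
orientation: [0.001, 0.667, 0.745, 0.002]
contact_force: [0.3, 0.9, 0.4]
grip_width: 0.0668
finger_force: 0.0
```

```bash
python3 - <<'E'
from m import *
s=robot.sense();print(s['tcp_pos'],R.as_euler(rot(s['orientation']),'xyz',degrees=True),s['grip_width'])
C=cam('wrist',s);im,D=optics.capture('wrist');np.save('wrist4.npy',D)
P,u,v=cloud(C,D)
T=(P-s['tcp_pos'])@rot(s['orientation']).as_matrix()
m=(abs(T[:,0])<.012)&(abs(T[:,1])<.075)&(P[:,2]>.02)
for sg in(1,-1):
    q=T[m&(sg*T[:,1]>.01)];print(sg,len(q),'tip z',np.percentile(q[:,2],[50,90,98,100]).round(4),'inner y',np.percentile(abs(q[q[:,2]>0][:,1]),[0,2,50]).round(4) if (q[:,2]>0).any() else None)
E
```

```text
[0.5331552  0.4072812  0.08302986] [ 1.79773163e+02 -1.11439747e-01  9.64014937e+01] 0.06678172457779745
1 8812 tip z [-0.0809 -0.0459 -0.0343 -0.0274] inner y None
-1 8605 tip z [-0.081  -0.0455 -0.0341 -0.0277] inner y None
```

Emit:
jog_arm:
  motion:
    - [-0.02,-0.03,0.5,0,0,0]
    - [-0.02,-0.03,0.9,0,0,0]
    - [-0.02,-0.03,0.95,0,0,0]
    - [-0.02,-0.03,0.95,0,0,0]
    - [-0.02,-0.03,0.95,0,0,0]

```text
time: 7.35
tcp_pos: [0.531, 0.4056, 0.0252]
orientation: [0.0, 0.667, 0.745, 0.001]
contact_force: [0.2, -0.5, -0.1]
grip_width: 0.0661
finger_force: 0.0
```

Emit:
jog_arm:
  motion:
    - [0,0,0.04,0,0,0]
    - [0,0,0.08,0,0,0]
    - [0,0,0.08,0,0,0]

```text
time: 7.72
tcp_pos: [0.5297, 0.4047, 0.0185]
orientation: [-0.0, 0.667, 0.745, -0.0]
contact_force: [0.5, 0.3, 0.2]
grip_width: 0.0664
finger_force: 0.0
```

Emit:
jog_arm:
  motion:
    - [0,0,0,0,0,0]
    - [0,0,0,0,0,0]
    - [0,0,0,0,0,0]
    - [0,0,0,0,0,0]
  hand: 1

```text
time: 8.22
tcp_pos: [0.5299, 0.4049, 0.0187]
orientation: [-0.0, 0.667, 0.745, 0.0]
contact_force: [0.4, 0.4, -0.7]
grip_width: -0.0001
finger_force: 0.0
```

Emit:
jog_arm:
  motion:
    - [0.5,0,-1,0,0,0]
    - [0.7,0,-2.5,0,0,0]
    - [0.7,0,-2.5,0,0,0]
    - [0.7,0,-2.5,0,0,0]
    - [0.7,0,-2.5,0,0,0]
    - [0.7,0,-2.5,0,0,0]

```text
time: 8.98
tcp_pos: [0.5243, 0.4456, 0.1666]
orientation: [-0.0, 0.667, 0.745, -0.002]
contact_force: [-0.2, 0.0, -0.0]
grip_width: 0.0001
finger_force: 0.0
```

```bash
python3 - <<'E'
from m import *
s=robot.sense();print(s['tcp_pos'],s['grip_width'],s['finger_force'])
C=cam('wrist',s);im,D=optics.capture('wrist');cv2.imwrite('pics/wrist5.png',im);np.save('wrist5.npy',D)
a,_=optics.capture('side')
cv2.imwrite('pics/w5.png',np.hstack([cv2.resize(im,(400,300)),cv2.resize(a[130:330,120:387],(400,300),interpolation=cv2.INTER_CUBIC)]))
E
```

```text
[0.52425525 0.44564571 0.16655637] 9.917632730758198e-05 0.0
```

View pics/w5.png

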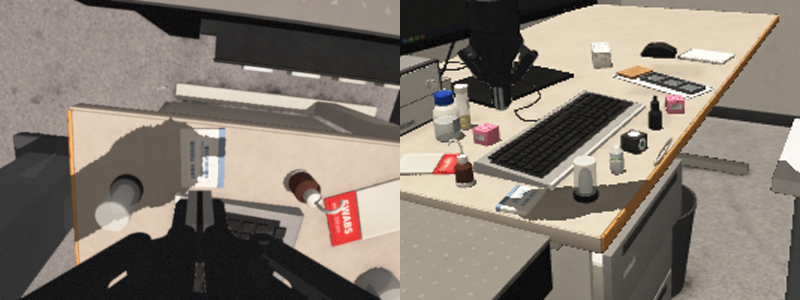

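```bash
python3 - <<'E'
from m import *
s=robot.sense();C=cam('wrist',s);D=np.load('wrist5.npy');P,u,v=cloud(C,D)
T=(P-s['tcp_pos'])@rot(s['orientation']).as_matrix()
m=(abs(T[:,1])<.03)&(P[:,2]>.1)&(abs(T[:,0])<.03)
q=T[m];i=q[:,2].argsort()[::-1];print(q[i[::40]][:15].round(4))
m=(P[:,2]<.02)&(P[:,1]>.36)&(P[:,1]<.46)&(P[:,0]>.49)&(P[:,0]<.58)&(P[:,2]>.006)
print(rect(P[m][:,:2]),np.percentile(P[m][:,2],[50,99]))
E
```

```text
[[ 0.0105  0.0012 -0.0242]
 [ 0.011   0.003  -0.0261]
 [ 0.0112 -0.001  -0.0275]
 [ 0.0072 -0.0091 -0.0283]
 [ 0.0076  0.0105 -0.0291]
 [ 0.0069  0.0069 -0.0297]
 [ 0.0069  0.0082 -0.0306]
 [ 0.0077 -0.0089 -0.031 ]
 [ 0.0071  0.0081 -0.0317]
 [ 0.0109 -0.0015 -0.0323]
 [ 0.0112 -0.0045 -0.0329]
 [ 0.0066 -0.0092 -0.0334]
 [ 0.0117 -0.0057 -0.0339]
 [ 0.0106 -0.0061 -0.0346]
 [ 0.0071  0.0075 -0.0351]]
(array([531.7, 406.4]), array([56.5, 80.8]), 6.3) [0.00890408 0.01061985]
```

```bash
python3 - <<'E'
from m import *
s=robot.sense();t=s['tcp_pos'];Rm=rot(s['orientation']).as_matrix()
pts=[t+Rm@np.array([0.,0,z]) for z in(-.04,-.024,0,.017)]
print(proj(cam('side'),pts).round(1).tolist());print(proj(cam('wrist',s),[t+Rm@np.array([.011,0,z]) for z in(-.04,-.024,0,.017)]).round(1).tolist())
a,_=optics.capture('side');cv2.imwrite('pics/s6.png',cv2.resize(a[150:250,130:250],(600,500),interpolation=cv2.INTER_NEAREST))
E
```

```text
[[187.6, 194.1], [188.2, 200.6], [189.1, 210.1], [189.7, 216.8]]
[[256.4, 259.8], [256.3, 241.8], [256.3, 220.4], [256.2, 208.3]]
```

View pics/s6.png

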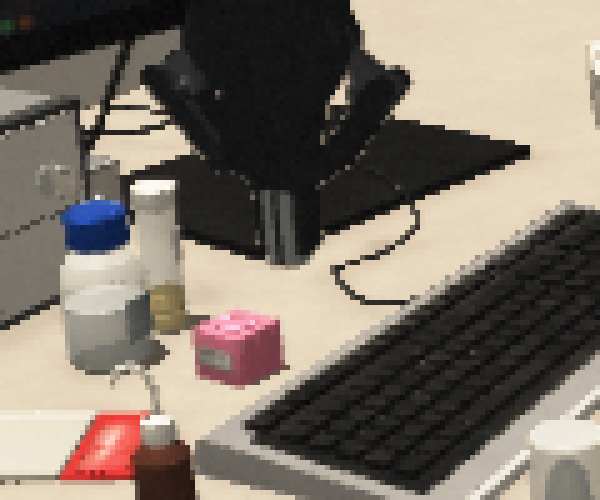

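Emit:
jog_arm:
  motion:
    - [-0.67,0.05,0,0,0,0]
    - [-0.67,0.05,0,0,0,0]
    - [-0.67,0.05,0.5,0,0,0]
    - [-0.67,0.05,1.5,0,0,0]
    - [-0.67,0.05,2.2,0,0,0]
    - [-0.67,0.05,2.5,0,0,0]
    - [-0.67,0.05,2.5,0,0,0]
    - [-0.67,0.05,2.5,0,0,0]
  hand: 0.22

```text
time: 10.12
tcp_pos: [0.5334, 0.4078, 0.0198]
orientation: [0.0, 0.666, 0.746, 0.001]
contact_force: [0.5, 0.6, 0.0]
grip_width: 0.0666
finger_force: 0.0
```

Emit:
jog_arm:
  motion:
    - [0,0,0.3,0,0,0]
    - [0,0,0.52,0,0,0]
    - [0,0,0.55,0,0,0]
    - [0,0,0.6,0,0,0]
    - [0,0,0.6,0,0,0]
    - [0,0,0.6,0,0,0]

```text
time: 10.88
tcp_pos: [0.533, 0.4072, -0.0168]
orientation: [0.0, 0.667, 0.745, 0.0]
contact_force: [0.2, 0.1, 0.1]
grip_width: 0.0664
finger_force: 0.0
```

Emit:
jog_arm:
  motion:
    - [0,0,0.05,0,0,0]
    - [0,0,0.08,0,0,0]
    - [0,0,0.08,0,0,0]

```text
time: 11.25
tcp_pos: [0.5325, 0.4069, -0.0224]
orientation: [-0.0, 0.667, 0.745, -0.0]
contact_force: [-0.6, 0.4, -0.9]
grip_width: 0.0664
finger_force: 0.0
```

Emit:
jog_arm:
  motion:
    - [0,0,0,0,0,0]
    - [0,0,0,0,0,0]
    - [0,0,0,0,0,0]
    - [0,0,0,0,0,0]
  hand: 1

```text
time: 11.75
tcp_pos: [0.5332, 0.4073, -0.0215]
orientation: [0.0, 0.667, 0.745, 0.001]
contact_force: [0.9, -1.0, 4.5]
grip_width: 0.0542
finger_force: 63.5
```

Emit:
jog_arm:
  motion:
    - [0,0,-0.3,0,0,0]
    - [0,0,-1.2,0,0,0]
    - [0,0,-2.2,0,0,0]
    - [-0.8,0,-2.4,0,0,0]
    - [-1.7,0,-2.4,0,0,0]
    - [-2.7,0,-2.4,0,0,0]
    - [-3.7,0,-2.4,0,0,0]
    - [-4.7,0,-2.4,0,0,0]

```text
time: 12.75
tcp_pos: [0.564, 0.1249, 0.1227]
orientation: [0.0, 0.666, 0.746, 0.0]
contact_force: [0.4, -0.5, -0.8]
grip_width: 0.054
finger_force: 63.3
```

Emit:
jog_arm:
  motion:
    - [-1,0,0,0,0,0.4]
    - [-2,0,0,0,0,0.8]
    - [-3,0,0,0,0,1.2]
    - [-4,0,0,0,0,1.6]
    - [-5,0,0,0,0,2]
    - [-6,0,0,0,0,2.4]
    - [-6.8,0,0,0,0,2.7]
    - [-7.2,0,0,0,0,2.94]

```text
time: 13.75
tcp_pos: [0.6119, -0.3056, 0.1223]
orientation: [0.0, 0.835, 0.55, -0.0]
contact_force: [-0.4, 1.3, -0.7]
grip_width: 0.0542
finger_force: 63.3
```

Emit:
jog_arm:
  motion:
    - [0,0,0,0,0,0]
    - [0,0,0,0,0,0]
    - [0,0,0,0,0,0]
    - [0,0,0,0,0,0]

```text
time: 14.25
tcp_pos: [0.6123, -0.3014, 0.1222]
orientation: [-0.0, 0.833, 0.553, 0.0]
contact_force: [-0.2, 0.2, -1.0]
grip_width: 0.0545
finger_force: 63.3
```

Emit:
jog_arm:
  motion:
    - [-0.5,0.18,0,0,0,0]
    - [-0.5,0.18,0.5,0,0,0]
    - [-0.5,0.18,1.2,0,0,0]
    - [-0.5,0.18,1.7,0,0,0]
    - [-0.5,0.18,1.7,0,0,0]
    - [-0.5,0.18,1.7,0,0,0]
    - [-0.5,0.18,1.7,0,0,0]

```text
time: 15.12
tcp_pos: [0.612, -0.3352, 0.0222]
orientation: [0.002, 0.834, 0.552, 0.001]
contact_force: [0.5, 0.2, -1.1]
grip_width: 0.0542
finger_force: 63.3
```

```bash
cat > go.py <<'E'
import sys
from m import *
s=robot.sense();t=np.array(s['tcp_pos']);M=rot(s['orientation']).as_matrix()
g=np.array([float(a) for a in sys.argv[1:4]])
th=np.degrees(np.arctan2(M[1,1],M[0,1]))
print('tcp',t.round(4),'theta',th.round(2),'grip',round(s['grip_width'],4),'f',np.round(s['contact_force'],1),'t',s['time'],'q6',s['q'][5].round(2))
print('shift units',(M.T@(g-t)/.06).round(2),'turn z',((th-float(sys.argv[4])+180)%360-180).round(2)/10 if len(sys.argv)>4 else '')
E
python3 go.py .6105 -.3335 -.006 -23
```

```text
tcp [ 0.612  -0.3352  0.0222] theta -22.99 grip 0.0542 f [ 0.5  0.2 -1.1] t 15.125 q6 1.38
shift units [ 0.02 -0.04  0.47] turn z 0.001
```

Emit:
jog_arm:
  motion:
    - [0.02,-0.04,0.2,0,0,0]
    - [0.02,-0.04,0.4,0,0,0]
    - [0.02,-0.04,0.47,0,0,0]
    - [0.02,-0.04,0.49,0,0,0]
    - [0.02,-0.04,0.49,0,0,0]

```text
time: 15.75
tcp_pos: [0.608, -0.3318, -0.0076]
orientation: [-0.0, 0.834, 0.552, -0.0]
contact_force: [-5.6, 3.9, 15.6]
grip_width: 0.0541
finger_force: 65.0
```

Emit:
jog_arm:
  motion:
    - [0,0,0,0,0,0]
    - [0,0,0,0,0,0]
    - [0,0,0,0,0,0]
    - [0,0,-0.4,0,0,0]
    - [0,0,-1.2,0,0,0]
    - [0,0,-2.2,0,0,0]
    - [0,0,-3,0,0,0]
    - [0,0,-3.5,0,0,0]
  hand: 0.18

```text
time: 16.75
tcp_pos: [0.6096, -0.333, 0.2036]
orientation: [0.002, 0.834, 0.552, 0.001]
contact_force: [0.0, -0.0, -0.4]
grip_width: 0.0701
finger_force: 0.0
```

Emit:
jog_arm:
  motion:
    - [0.5,0,-0.7,0,0,0]
    - [1,0,-1,0,0,0]
    - [1,0,-1,0,0,0]
    - [1,0,-1,0,0,0]

```text
time: 17.25
tcp_pos: [0.6318, -0.2775, 0.2593]
orientation: [-0.0, 0.834, 0.552, -0.001]
contact_force: [-0.3, -0.6, -0.2]
grip_width: 0.0704
finger_force: 0.0
```

```bash
python3 - <<'E'
from m import *
s=robot.sense();C=cam('wrist',s);im,D=optics.capture('wrist');cv2.imwrite('pics/wrist7.png',im)
P,u,v=cloud(C,D)
m=(np.hypot(P[:,0]-.6105,P[:,1]+.3335)<.07)&(P[:,2]>.019)&(P[:,2]<.027)
print(s['tcp_pos'],m.sum(),rect(P[m][:,:2]),np.percentile(P[m][:,2],[5,50,95]))
hsv=cv2.cvtColor(im,cv2.COLOR_BGR2HSV);k=(hsv[...,0]<22)&(hsv[...,1]>130)&(hsv[...,2]>70)
vv,uu=np.nonzero(k);W=onplane(C,np.c_[uu,vv],.014)[:,:2];ok=np.hypot(W[:,0]-.6105,W[:,1]+.3335)<.06;print('cork',ok.sum(),rect(W[ok]))
E
python3 go.py .4275 .1352 .2 77
```

```text
[ 0.63182358 -0.2774813   0.25934474] 2788 (array([ 607.3, -332.8]), array([80.8, 56.4]), 67.4) [0.02099965 0.02254716 0.02396593]
cork 286 (array([ 635.9, -330.9]), array([47.5, 99.9]), 9.5)
tcp [ 0.6314 -0.2777  0.259 ] theta -23.05 grip 0.0701 f [ 0.3 -0.  -0.4] t 17.3 q6 1.47
shift units [ 5.   -5.82  1.  ] turn z -10.004999999999999
```

View pics/wrist7.png

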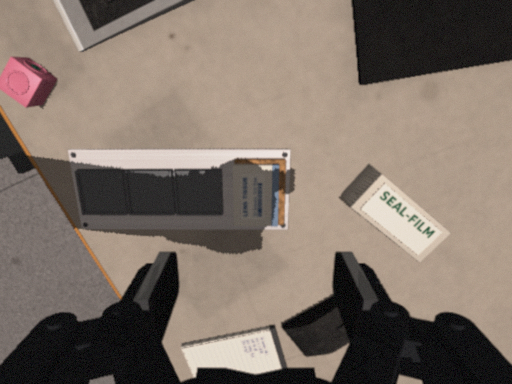

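Emit:
jog_arm:
  motion:
    - [0.6,-0.7,0,0,0,-1]
    - [1.2,-1.4,0,0,0,-2]
    - [1.8,-2.2,0,0,0,-3]
    - [2.5,-2.9,0,0,0,-4]
    - [3.1,-3.6,0,0,0,-5]
    - [3.7,-4.4,0,0,0,-6]
    - [4.3,-5.1,0,0,0,-7]
    - [5,-5.82,0,0,0,-8]
  hand: 0

```text
time: 18.3
tcp_pos: [0.4265, 0.1357, 0.2595]
orientation: [-0.001, 0.283, 0.959, -0.0]
contact_force: [1.2, 0.5, 0.7]
grip_width: 0.0854
finger_force: 0.0
```

Emit:
jog_arm:
  motion:
    - [0,0,0,0,0,-1]
    - [0,0,0,0,0,-2]
    - [0,0,0,0,0,-2]
    - [0,0,0,0,0,-2]

```text
time: 18.8
tcp_pos: [0.4277, 0.1348, 0.2599]
orientation: [-0.001, 0.115, 0.993, -0.0]
contact_force: [0.9, -0.1, -0.1]
grip_width: 0.0854
finger_force: 0.0
```

```bash
python3 go.py .4275 .1352 -.015 77
```

```text
tcp [0.4277 0.1348 0.2599] theta 76.79 grip 0.0854 f [ 0.9 -0.1 -0.1] t 18.8 q6 0.39
shift units [0.   0.01 4.58] turn z -0.020999999999999998
```

Emit:
jog_arm:
  motion:
    - [0,0.01,1,0,0,0]
    - [0,0.01,2,0,0,0]
    - [0,0.01,3,0,0,0]
    - [0,0.01,3.8,0,0,0]
    - [0,0.01,4.3,0,0,0]
    - [0,0.01,4.6,0,0,0]
    - [0,0.01,4.6,0,0,0]
    - [0,0.01,4.6,0,0,0]

```text
time: 19.8
tcp_pos: [0.4288, 0.1359, -0.0149]
orientation: [0.0, 0.114, 0.993, 0.0]
contact_force: [1.1, -0.3, 0.6]
grip_width: 0.0855
finger_force: 0.0
```

Emit:
jog_arm:
  motion:
    - [0,0,0,0,0,0]
    - [0,0,0,0,0,0]
    - [0,0,0,0,0,0]
    - [0,0,0,0,0,0]
    - [0,0,0,0,0,0]
  hand: 1

```text
time: 20.42
tcp_pos: [0.4289, 0.1362, -0.0147]
orientation: [0.001, 0.113, 0.994, 0.0]
contact_force: [-0.8, -1.5, 5.4]
grip_width: 0.0393
finger_force: 61.1
```

Emit:
jog_arm:
  motion:
    - [0,0,-0.5,0,0,0]
    - [0,0,-1.5,0,0,0]
    - [0,0,-2.5,0,0,0]
    - [-0.4,-0.7,-3,0,0,0]
    - [-0.9,-1.4,-3,0,0,0]
    - [-1.4,-2.1,-3,0,0,0]
    - [-1.9,-2.8,-3,0,0,0]
    - [-2.4,-3.5,-3,0,0,0]

```text
time: 21.42
tcp_pos: [0.5212, -0.1024, 0.1642]
orientation: [-0.0, 0.113, 0.994, 0.0]
contact_force: [0.2, 0.5, -0.4]
grip_width: 0.0392
finger_force: 60.9
```

Emit:
jog_arm:
  motion:
    - [-0.5,-0.7,0,0,0,0.3]
    - [-1,-1.4,0,0,0,0.6]
    - [-1.5,-2.1,0,0,0,1]
    - [-2,-2.9,0,0,0,1]
    - [-2.28,-3.42,0,0,0,1]
    - [-2.28,-3.42,0,0,0,1]
    - [-2.28,-3.42,0,0,0,1]
    - [-2.28,-3.42,0,0,0,1]

```text
time: 22.42
tcp_pos: [0.6081, -0.3303, 0.1645]
orientation: [-0.0, 0.199, 0.98, 0.0]
contact_force: [-0.3, -0.0, -1.6]
grip_width: 0.0391
finger_force: 60.9
```

```bash
python3 go.py .609 -.332 .0095 67
```

```text
tcp [ 0.6081 -0.3303  0.1645] theta 67.07 grip 0.0391 f [-0.3 -0.  -1.6] t 22.425 q6 -0.19
shift units [-0.03 -0.02  2.58] turn z 0.007000000000000001
```

Emit:
jog_arm:
  motion:
    - [-0.03,-0.02,0.8,0,0,0]
    - [-0.03,-0.02,1.6,0,0,0]
    - [-0.03,-0.02,2.2,0,0,0]
    - [-0.03,-0.02,2.4,0,0,0]
    - [-0.03,-0.02,2.5,0,0,0]
    - [-0.03,-0.02,2.57,0,0,0]
    - [-0.03,-0.02,2.57,0,0,0]
    - [-0.03,-0.02,2.57,0,0,0]

```text
time: 23.42
tcp_pos: [0.6102, -0.334, 0.0114]
orientation: [0.001, 0.199, 0.98, -0.0]
contact_force: [-0.7, -0.3, -1.8]
grip_width: 0.0391
finger_force: 61.0
```

Emit:
jog_arm:
  motion:
    - [0,0,0.02,0,0,0]
    - [0,0,0.035,0,0,0]
    - [0,0,0.035,0,0,0]

```text
time: 23.8
tcp_pos: [0.6095, -0.3335, 0.0082]
orientation: [0.0, 0.199, 0.98, 0.0]
contact_force: [-0.1, -0.1, -2.3]
grip_width: 0.0391
finger_force: 61.1
```

Emit:
jog_arm:
  motion:
    - [0,0,0,0,0,0]
    - [0,0,0,0,0,0]
    - [0,0,0,0,0,0]
    - [0,0,-0.5,0,0,0]
    - [0,0,-1.5,0,0,0]
    - [0,0,-2.5,0,0,0]
    - [0,0,-3.3,0,0,0]
    - [0,0,-3.5,0,0,0]
  hand: 0.1

```text
time: 24.8
tcp_pos: [0.6113, -0.3346, 0.2231]
orientation: [0.004, 0.199, 0.98, -0.001]
contact_force: [0.5, -0.5, -0.8]
grip_width: 0.0765
finger_force: 0.0
```

```bash
python3 go.py .4214 .2395 .22 90
```

```text
tcp [ 0.6113 -0.3346  0.2231] theta 67.0 grip 0.0765 f [ 0.5 -0.5 -0.8] t 24.8 q6 -0.19
shift units [ 6.65  7.57 -0.01] turn z -2.3
```

Emit:
jog_arm:
  motion:
    - [0.6,0.7,0,0,0,0]
    - [1.2,1.4,0,0,0,0]
    - [1.8,2.1,0,0,0,0]
    - [2.4,2.8,0,0,0,0]
    - [3,3.5,0,0,0,-0.6]
    - [3.6,4.2,0,0,0,-1.2]
    - [4.2,4.9,0,0,0,-1.8]
    - [4.8,5.6,0,0,0,-2.3]
  hand: 0

```text
time: 25.8
tcp_pos: [0.4742, 0.0899, 0.2172]
orientation: [-0.001, -0.001, 1.0, 0.0]
contact_force: [-0.1, 0.1, -1.1]
grip_width: 0.0856
finger_force: 0.0
```

Emit:
jog_arm:
  motion:
    - [0.5,0.5,0,0,0,0]
    - [0.93,1.1,0,0,0,0]
    - [0.93,1.1,0,0,0,0]
    - [0.93,1.1,0,0,0,0]
    - [0.93,1.1,0,0,0,0]

```text
time: 26.42
tcp_pos: [0.4204, 0.1536, 0.2179]
orientation: [-0.0, 0.001, 1.0, -0.0]
contact_force: [-0.9, 1.3, -0.3]
grip_width: 0.0857
finger_force: 0.0
```

```bash
python3 go.py .4214 .2395 -.010 90
```

```text
tcp [0.4204 0.1536 0.2179] theta 89.91 grip 0.0857 f [-0.9  1.3 -0.3] t 26.425 q6 0.21
shift units [-0.02  1.43  3.8 ] turn z -0.009
```

Emit:
jog_arm:
  motion:
    - [-0.02,0.8,0,0,0,0]
    - [-0.02,1.43,0,0,0,0]
    - [-0.02,1.43,0.4,0,0,0]
    - [-0.02,1.43,1.3,0,0,0]
    - [-0.02,1.43,2.2,0,0,0]
    - [-0.02,1.43,3,0,0,0]
    - [-0.02,1.43,3.6,0,0,0]
    - [-0.02,1.43,3.8,0,0,0]

```text
time: 27.42
tcp_pos: [0.4197, 0.2386, -0.0121]
orientation: [-0.002, 0.001, 1.0, -0.001]
contact_force: [0.6, 0.2, 1.0]
grip_width: 0.0855
finger_force: 0.0
```

Emit:
jog_arm:
  motion:
    - [0,0,0,0,0,0]
    - [0,0,0,0,0,0]

```text
time: 27.68
tcp_pos: [0.4228, 0.2406, -0.0083]
orientation: [0.001, 0.0, 1.0, 0.001]
contact_force: [0.0, 0.2, 0.3]
grip_width: 0.0852
finger_force: 0.0
```

Emit:
jog_arm:
  motion:
    - [0,0,0,0,0,0]
    - [0,0,0,0,0,0]
    - [0,0,0,0,0,0]
    - [0,0,0,0,0,0]
    - [0,0,0,0,0,0]
    - [0,0,0,0,0,0]
  hand: 1

```text
time: 28.42
tcp_pos: [0.4213, 0.2403, -0.0093]
orientation: [0.0, 0.0, 1.0, 0.0]
contact_force: [-0.8, -1.2, 5.3]
grip_width: 0.0246
finger_force: 58.7
```

Emit:
jog_arm:
  motion:
    - [0,0,-0.5,0,0,0]
    - [0,0,-1.5,0,0,0]
    - [0,0,-2.5,0,0,0]
    - [-0.1,-0.9,-2.5,0,0,0]
    - [-0.2,-1.8,-2.5,0,0,0]
    - [-0.3,-2.7,-2.5,0,0,0]
    - [-0.4,-3.6,-2.5,0,0,0]
    - [-0.5,-4.5,-2.5,0,0,0]

```text
time: 29.42
tcp_pos: [0.4507, -0.0314, 0.1399]
orientation: [-0.0, -0.0, 1.0, 0.0]
contact_force: [1.7, 0.3, -0.1]
grip_width: 0.0244
finger_force: 59.3
```

Emit:
jog_arm:
  motion:
    - [-0.1,-0.9,0,0,0,0.5]
    - [-0.2,-1.8,0,0,0,1]
    - [-0.3,-2.7,0,0,0,1.6]
    - [-0.4,-3.6,0,0,0,2.3]
    - [-0.5,-4.15,0,0,0,2.3]
    - [-0.5,-4.15,0,0,0,2.3]
    - [-0.5,-4.15,0,0,0,2.3]

```text
time: 30.3
tcp_pos: [0.4804, -0.2779, 0.1395]
orientation: [-0.001, 0.199, 0.98, 0.001]
contact_force: [0.1, 0.3, -1.7]
grip_width: 0.0246
finger_force: 59.4
```

```bash
python3 - <<'E'
from m import *
w,D=optics.capture('wrist');a,_=optics.capture('side')
cv2.imwrite('pics/w8.png',np.hstack([cv2.resize(w,(400,300)),cv2.resize(a[110:230,230:390],(400,300),interpolation=cv2.INTER_CUBIC)]))
E
python3 go.py .4816 -.2788 -.001 67
```

```text
tcp [ 0.4806 -0.2774  0.1399] theta 67.07 grip 0.0247 f [-0.2 -0.1 -1.2] t 30.4 q6 -0.24
shift units [-0.03 -0.02  2.35] turn z 0.007000000000000001
```

View pics/w8.png

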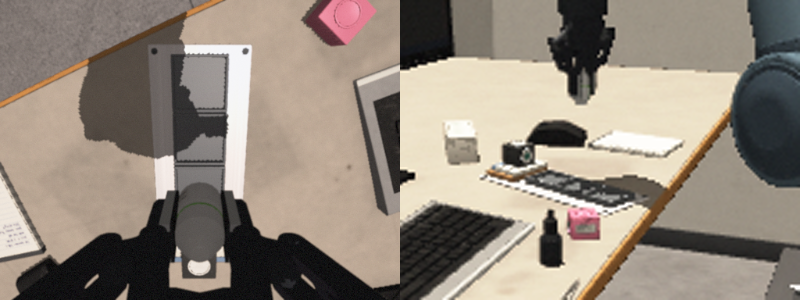

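Emit:
jog_arm:
  motion:
    - [-0.03,-0.02,0.8,0,0,0]
    - [-0.03,-0.02,1.6,0,0,0]
    - [-0.03,-0.02,2,0,0,0]
    - [-0.03,-0.02,2.2,0,0,0]
    - [-0.03,-0.02,2.3,0,0,0]
    - [-0.03,-0.02,2.35,0,0,0]
    - [-0.03,-0.02,2.37,0,0,0]
    - [-0.03,-0.02,2.37,0,0,0]

```text
time: 31.4
tcp_pos: [0.4827, -0.281, -0.0014]
orientation: [0.001, 0.199, 0.98, -0.0]
contact_force: [-0.5, -0.0, -0.9]
grip_width: 0.0244
finger_force: 59.4
```

Emit:
jog_arm:
  motion:
    - [0,0,0.02,0,0,0]
    - [0,0,0.02,0,0,0]

```text
time: 31.65
tcp_pos: [0.4828, -0.2811, -0.0022]
orientation: [0.001, 0.199, 0.98, -0.0]
contact_force: [-0.7, 0.7, 4.8]
grip_width: 0.0245
finger_force: 60.2
```

Emit:
jog_arm:
  motion:
    - [0,0,0,0,0,0]
    - [0,0,0,0,0,0]
    - [0,0,0,0,0,0]
    - [0,0,0,0,0,0]
    - [0,0,-0.5,0,0,0]
    - [0,0,-1.5,0,0,0]
    - [0,0,-2.5,0,0,0]
    - [0,0,-3.4,0,0,0]
  hand: 0.2

```text
time: 32.65
tcp_pos: [0.4823, -0.2807, 0.2031]
orientation: [0.001, 0.199, 0.98, -0.0]
contact_force: [1.2, -1.0, -0.5]
grip_width: 0.0683
finger_force: 0.0
```

Emit:
jog_arm:
  motion:
    - [0.7,0.7,0,0,0,0]
    - [1,1.2,0,0,0,0]
    - [1,1.2,0,0,0,0]
    - [1,1.2,0,0,0,0]
  hand: 0

```text
time: 33.15
tcp_pos: [0.4554, -0.1914, 0.2008]
orientation: [0.0, 0.199, 0.98, -0.0]
contact_force: [0.4, -0.7, 0.3]
grip_width: 0.0852
finger_force: 0.0
```

```bash
python3 - <<'E'
from m import *
s=robot.sense();C=cam('wrist',s);w,D=optics.capture('wrist');cv2.imwrite('pics/w9.png',w)
P,u,v=cloud(C,D);b=P-[.4816,-.2788,0]
m=(np.hypot(b[:,0],b[:,1])<.035)&(P[:,2]>.03)&(P[:,2]<.08)
q=P[m];zt=np.percentile(q[:,2],98);print('obj ztop',zt,circ(q[q[:,2]>zt-.004][:,:2]),circ(q[q[:,2]<.045][:,:2]))
m=(np.hypot(P[:,0]-.607,P[:,1]+.333)<.05)&(P[:,2]>.05)&(P[:,2]<.066)
print('cube',m.sum(),rect(P[m][:,:2]),np.percentile(P[m][:,2],[5,95]) if m.any() else '')
E
python3 go.py .433 .348 .22 90
```

```text
obj ztop 0.06147330381903845 (array([ 482.8, -282.2]), 8.2, array([ 482.7, -281.8])) (array([ 482.4, -281.1]), 13.4, array([ 476.9, -274.6]))
cube 1165 (array([ 609. , -333.7]), array([39.5, 43.6]), 66.7) [0.05200522 0.05847394]
tcp [ 0.4555 -0.1917  0.2007] theta 66.97 grip 0.0852 f [0.2 0.1 0.2] t 33.2 q6 -0.12
shift units [ 3.86  8.13 -0.33] turn z -2.303
```

Emit:
jog_arm:
  motion:
    - [0.4,0.9,0,0,0,-0.3]
    - [0.8,1.8,0,0,0,-0.6]
    - [1.2,2.7,0,0,0,-0.9]
    - [1.6,3.6,0,0,0,-1.2]
    - [2,4.5,0,0,0,-1.5]
    - [2.4,5.4,0,0,0,-1.8]
    - [2.9,6.3,0,0,0,-2.1]
    - [3.3,7.2,0,0,0,-2.3]

```text
time: 34.2
tcp_pos: [0.4424, 0.2856, 0.2006]
orientation: [0.0, -0.0, 1.0, -0.0]
contact_force: [1.5, 0.5, -0.5]
grip_width: 0.0854
finger_force: 0.0
```

Emit:
jog_arm:
  motion:
    - [0.2,1,0,0,0,0]
    - [0.2,1,0,0,0,0]
    - [0.2,1,0,0,0,0]

```text
time: 34.58
tcp_pos: [0.4303, 0.3434, 0.2003]
orientation: [-0.0, 0.0, 1.0, -0.001]
contact_force: [0.3, -0.3, 0.9]
grip_width: 0.0855
finger_force: 0.0
```

```bash
python3 go.py .433 .3477 .0 90
```

```text
tcp [0.4303 0.3434 0.2003] theta 89.97 grip 0.0855 f [ 0.3 -0.3  0.9] t 34.575 q6 0.56
shift units [-0.05  0.07  3.34] turn z -0.003
```

Emit:
jog_arm:
  motion:
    - [-0.05,0.07,0,0,0,0]
    - [-0.05,0.07,0.8,0,0,0]
    - [-0.05,0.07,1.6,0,0,0]
    - [-0.05,0.07,2.4,0,0,0]
    - [-0.05,0.07,3,0,0,0]
    - [-0.05,0.07,3.34,0,0,0]
    - [-0.05,0.07,3.34,0,0,0]
    - [-0.05,0.07,3.34,0,0,0]

```text
time: 35.58
tcp_pos: [0.434, 0.3481, 0.0015]
orientation: [0.001, 0.001, 1.0, 0.0]
contact_force: [0.0, 0.1, 1.3]
grip_width: 0.0853
finger_force: 0.0
```

Emit:
jog_arm:
  motion:
    - [0,0,0,0,0,0]
    - [0,0,0,0,0,0]
    - [0,0,0,0,0,0]
    - [0,0,0,0,0,0]
    - [0,0,0,0,0,0]
  hand: 1

```text
time: 36.2
tcp_pos: [0.4335, 0.3488, 0.0014]
orientation: [0.001, -0.0, 1.0, 0.0]
contact_force: [-0.4, -0.0, 5.7]
grip_width: 0.0385
finger_force: 60.1
```

Emit:
jog_arm:
  motion:
    - [0,0,-0.5,0,0,0]
    - [0,0,-1.5,0,0,0]
    - [0,0,-2.4,0,0,0]
    - [-0.1,-0.9,-2.8,0,0,0]
    - [-0.2,-1.8,-2.8,0,0,0]
    - [-0.3,-2.7,-2.8,0,0,0]
    - [-0.5,-3.6,-2.8,0,0,0]
    - [-0.6,-4.5,-2.8,0,0,0]

```text
time: 37.2
tcp_pos: [0.4686, 0.0766, 0.1681]
orientation: [-0.0, -0.0, 1.0, 0.0]
contact_force: [0.7, -0.9, -0.7]
grip_width: 0.0388
finger_force: 60.8
```

Emit:
jog_arm:
  motion:
    - [-0.2,-0.9,0,0,0,0.3]
    - [-0.3,-1.8,0,0,0,0.6]
    - [-0.5,-2.7,0,0,0,1]
    - [-0.6,-3.6,0,0,0,1.4]
    - [-0.8,-4.5,0,0,0,1.8]
    - [-0.9,-5.4,0,0,0,2.3]
    - [-1.15,-6.3,0,0,0,2.3]
    - [-1.15,-6.37,0,0,0,2.3]

```text
time: 38.2
tcp_pos: [0.5377, -0.3075, 0.1669]
orientation: [-0.0, 0.201, 0.98, -0.0]
contact_force: [0.3, 1.7, -2.3]
grip_width: 0.0387
finger_force: 60.8
```

Emit:
jog_arm:
  motion:
    - [0,0,0,0,0,0]
    - [0,0,0,0,0,0]
    - [0,0,0,0,0,0]

```text
time: 38.58
tcp_pos: [0.5376, -0.3026, 0.1686]
orientation: [-0.0, 0.199, 0.98, 0.0]
contact_force: [0.8, 0.5, -1.7]
grip_width: 0.0386
finger_force: 60.8
```

```bash
python3 go.py .5387 -.303 .0095 67
```

```text
tcp [ 0.5376 -0.3026  0.1686] theta 67.09 grip 0.0386 f [ 0.8  0.5 -1.7] t 38.575 q6 -0.22
shift units [-0.02 -0.    2.65] turn z 0.009
```

Emit:
jog_arm:
  motion:
    - [-0.02,0,0.8,0,0,0]
    - [-0.02,0,1.6,0,0,0]
    - [-0.02,0,2.2,0,0,0]
    - [-0.02,0,2.45,0,0,0]
    - [-0.02,0,2.58,0,0,0]
    - [-0.02,0,2.65,0,0,0]
    - [-0.02,0,2.65,0,0,0]
    - [-0.02,0,2.66,0,0,0]

```text
time: 39.58
tcp_pos: [0.5396, -0.305, 0.0099]
orientation: [0.001, 0.199, 0.98, -0.0]
contact_force: [-0.3, -0.4, -1.1]
grip_width: 0.0385
finger_force: 60.8
```

Emit:
jog_arm:
  motion:
    - [0,0,0.02,0,0,0]
    - [0,0,0.02,0,0,0]

```text
time: 39.83
tcp_pos: [0.5394, -0.3048, 0.0084]
orientation: [0.001, 0.199, 0.98, -0.0]
contact_force: [-0.7, 0.3, 2.2]
grip_width: 0.0383
finger_force: 61.2
```

Contact; release, rise and head for the oil bottle.

Emit:
jog_arm:
  motion:
    - [0,0,0,0,0,0]
    - [0,0,0,0,0,0]
    - [0,0,0,0,0,0]
    - [0,0,-0.4,0,0,0]
    - [0,0,-1.3,0,0,0]
    - [0,0,-2.2,0,0,0]
    - [0,0,-3,0,0,0]
    - [0,0,-3.3,0,0,0]
  hand: 0.1

```text
time: 40.83
tcp_pos: [0.5403, -0.3054, 0.2095]
orientation: [0.003, 0.199, 0.98, -0.001]
contact_force: [0.2, -0.2, -0.3]
grip_width: 0.0766
finger_force: 0.0
```

```bash
python3 go.py .4255 .0135 .20 90
```

```text
tcp [ 0.5403 -0.3054  0.2095] theta 67.0 grip 0.0766 f [ 0.2 -0.2 -0.3] t 40.825 q6 -0.22
shift units [3.84 4.15 0.13] turn z -2.3
```

Emit:
jog_arm:
  motion:
    - [0.6,0.65,0,0,0,-0.4]
    - [1.2,1.3,0,0,0,-0.8]
    - [1.8,1.95,0,0,0,-1.2]
    - [2.4,2.6,0,0,0,-1.6]
    - [3,3.25,0,0,0,-2]
    - [3.6,3.9,0,0,0,-2.3]
    - [3.84,4.15,0,0,0,-2.3]
    - [3.84,4.15,0,0,0,-2.3]
  hand: 0

```text
time: 41.82
tcp_pos: [0.4233, 0.0159, 0.2057]
orientation: [0.0, -0.001, 1.0, -0.0]
contact_force: [-0.1, -0.1, -0.4]
grip_width: 0.0851
finger_force: 0.0
```

Emit:
jog_arm:
  motion:
    - [0,0,0,0,0,0]
    - [0,0,0,0,0,0]

```text
time: 42.08
tcp_pos: [0.4245, 0.0139, 0.2056]
orientation: [0.0, 0.001, 1.0, -0.0]
contact_force: [-1.2, 0.0, 0.0]
grip_width: 0.0853
finger_force: 0.0
```

```bash
python3 go.py .4255 .0135 -.005 90
```

```text
tcp [0.4245 0.0139 0.2056] theta 89.91 grip 0.0853 f [-1.2  0.   0. ] t 42.075 q6 -0.12
shift units [-0.02 -0.01  3.51] turn z -0.009
```

Emit:
jog_arm:
  motion:
    - [-0.02,0,0.8,0,0,0]
    - [-0.02,0,1.6,0,0,0]
    - [-0.02,0,2.3,0,0,0]
    - [-0.02,0,2.9,0,0,0]
    - [-0.02,0,3.3,0,0,0]
    - [-0.02,0,3.5,0,0,0]
    - [-0.02,0,3.5,0,0,0]
    - [-0.02,0,3.5,0,0,0]

```text
time: 43.08
tcp_pos: [0.4264, 0.0145, -0.0035]
orientation: [0.001, 0.0, 1.0, -0.0]
contact_force: [0.3, 0.2, 0.7]
grip_width: 0.0857
finger_force: 0.0
```

Emit:
jog_arm:
  motion:
    - [0,0,0,0,0,0]
    - [0,0,0,0,0,0]
    - [0,0,0,0,0,0]
    - [0,0,0,0,0,0]
    - [0,0,0,0,0,0]
    - [0,0,0,0,0,0]
  hand: 1

```text
time: 43.82
tcp_pos: [0.4256, 0.0148, -0.0038]
orientation: [0.0, -0.0, 1.0, -0.0]
contact_force: [-1.6, -0.1, 6.2]
grip_width: 0.0275
finger_force: 58.9
```

Emit:
jog_arm:
  motion:
    - [0,0,-0.5,0,0,0]
    - [0,0,-1.5,0,0,0]
    - [0,0,-2.4,0,0,0]
    - [0,-0.9,-2.6,0,0,0.5]
    - [0,-1.8,-2.6,0,0,1]
    - [0,-2.7,-2.6,0,0,1.5]
    - [0,-3.6,-2.6,0,0,2]
    - [0,-4.4,-2.6,0,0,2.3]

```text
time: 44.82
tcp_pos: [0.4249, -0.251, 0.1516]
orientation: [0.0, 0.201, 0.98, 0.0]
contact_force: [0.3, 0.3, -1.6]
grip_width: 0.0274
finger_force: 59.4
```

Emit:
jog_arm:
  motion:
    - [0,0,0,0,0,0]
    - [0,0,0,0,0,0]
    - [0,0,0,0,0,0]

```text
time: 45.2
tcp_pos: [0.425, -0.2478, 0.1514]
orientation: [-0.0, 0.199, 0.98, 0.0]
contact_force: [-1.6, -0.0, -0.9]
grip_width: 0.0274
finger_force: 59.5
```

```bash
python3 go.py .4245 -.2546 .0045 67
```

```text
tcp [ 0.425  -0.2478  0.1514] theta 67.09 grip 0.0274 f [-1.6 -0.  -0.9] t 45.2 q6 -0.26
shift units [-0.04 -0.11  2.45] turn z 0.009
```

Emit:
jog_arm:
  motion:
    - [-0.04,-0.1,0.7,0,0,0]
    - [-0.04,-0.1,1.4,0,0,0]
    - [-0.04,-0.1,2,0,0,0]
    - [-0.04,-0.1,2.25,0,0,0]
    - [-0.04,-0.1,2.38,0,0,0]
    - [-0.04,-0.1,2.45,0,0,0]
    - [-0.04,-0.1,2.45,0,0,0]
    - [-0.04,-0.1,2.46,0,0,0]

```text
time: 46.2
tcp_pos: [0.4258, -0.2562, 0.0048]
orientation: [0.001, 0.199, 0.98, -0.0]
contact_force: [0.3, 0.0, 0.3]
grip_width: 0.0276
finger_force: 59.5
```

Emit:
jog_arm:
  motion:
    - [0,0,0.02,0,0,0]
    - [0,0,0.02,0,0,0]

```text
time: 46.45
tcp_pos: [0.4255, -0.256, 0.0032]
orientation: [0.001, 0.199, 0.98, -0.0]
contact_force: [0.3, -0.6, 2.9]
grip_width: 0.0277
finger_force: 59.8
```

Emit:
jog_arm:
  motion:
    - [0,0,0,0,0,0]
    - [0,0,0,0,0,0]
    - [0,0,0,0,0,0]
    - [0,0,0,0,0,0]
    - [0,0,-0.4,0,0,0]
    - [0,0,-1.3,0,0,0]
    - [0,0,-2.2,0,0,0]
    - [0,0,-3.1,0,0,0]
  hand: 0.2

```text
time: 47.45
tcp_pos: [0.4248, -0.2554, 0.1905]
orientation: [-0.0, 0.199, 0.98, 0.0]
contact_force: [0.5, 0.0, -0.3]
grip_width: 0.0683
finger_force: 0.0
```

Emit:
jog_arm:
  motion:
    - [0,0.3,-0.9,0,0,0]
    - [0,0.6,-1.8,0,0,0]
    - [0,1,-2.2,0,0,0]
    - [0,1,-2.2,0,0,0]
    - [0,1,-2.2,0,0,0]
    - [0,1,-2.2,0,0,0]

```text
time: 48.2
tcp_pos: [0.4475, -0.2006, 0.3191]
orientation: [-0.002, 0.2, 0.98, 0.0]
contact_force: [0.1, -0.5, 0.4]
grip_width: 0.0686
finger_force: 0.0
```

```bash
python3 - <<'E'
from m import *
s=robot.sense();print(s['tcp_pos'],s['time']);C=cam('wrist',s);w,D=optics.capture('wrist')
P,u,v=cloud(C,D)
for n,x,y,r,lo in(('far oil',.4245,-.2546,.03,.07),('mid obj',.4816,-.2788,.03,.05),('near case',.5387,-.303,.03,.07),('cube',.609,-.333,.045,.05)):
    q=P[(np.hypot(P[:,0]-x,P[:,1]-y)<r)&(P[:,2]>lo)]
    if len(q)<5: print(n,len(q));continue
    zt=np.percentile(q[:,2],95);q=q[q[:,2]>zt-.004];print(n,len(q),zt.round(4),circ(q[:,:2]))
m=(np.hypot(P[:,0]-.607,P[:,1]+.333)<.06)&(P[:,2]>.0195)&(P[:,2]<.027);print('book',m.sum(),rect(P[m][:,:2]))
t,_=optics.capture('top');a,_=optics.capture('side')
cv2.imwrite('pics/fin.png',np.vstack([np.hstack([cv2.resize(w,(400,300)),cv2.resize(a[110:230,230:390],(400,300),interpolation=cv2.INTER_CUBIC)]),cv2.resize(t[100:270,110:430],(800,300),interpolation=cv2.INTER_CUBIC)]))
E
```

```text
[ 0.4475131  -0.20058516  0.31910397] 48.2
far oil 1344 0.4174 (array([ 416.3, -241.6]), 17.5, array([ 414.1, -248.3]))
mid obj 101 0.0613 (array([ 482.9, -282.1]), 8.0, array([ 482.7, -281.8]))
near case 640 0.0802 (array([ 539.6, -305.4]), 20.1, array([ 538.8, -304.8]))
cube 663 0.0587 (array([ 609.3, -334. ]), 27.4, array([ 608.3, -333.3]))
book 939 (array([ 606.1, -333.1]), array([80.3, 57.5]), 66.9)
```

View pics/fin.png

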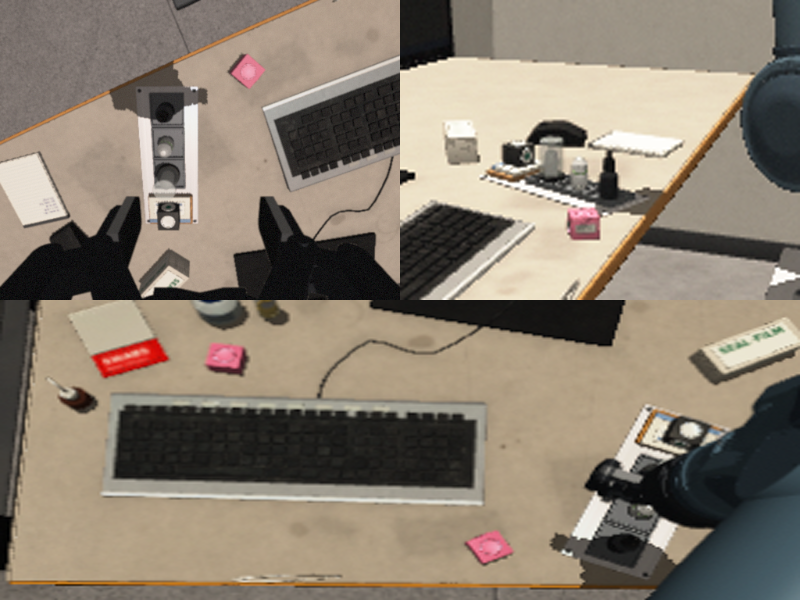

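The final views show booklet and cube on the pad at the wrist crop's (168,212), then case (168,178), objective (165,145) and oil bottle (165,108) upright in their dishes. The dropper and pink cubes are undisturbed.

```bash
python3 -c "
from workcell import job
print(job.hand_in())"
```

```text
the job is handed in; nothing more can be done
None
```

The kit is set out as asked and handed in at about 48 s: the booklet (about 4 mm off the pad's centre) with the cube on it, the case, objective and oil bottle standing in their dishes, and the dropper bottle untouched; no verdict came back.

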